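# Level drying bench from stacked cases and a telescoping prop

## Robot

A 6-joint arm with a two-finger parallel gripper is mounted at the origin on the work surface. World frame = base frame: x ahead of the robot, y to its left, z up, the work surface at z = 0. Lengths are in mm, angles in rad, forces in N, time in s.
With the tool pointing down it reaches from about 325 to 775 mm from the base axis. Payload 5.5 kg.
Tool frame: the origin (TCP) lies at the very end of the fingers, on their centre line; the grasp point (between the pads) lies 19 mm behind it; z points along the fingers, y is the direction in which the jaws open and shut (so a half turn about z gives the same grasp; the last joint's range is limited). The gripper opens to 85 mm and grips with 20 to 120 N. Pads are 22 mm wide; open, the fingers measure 114 mm over their backs; the gripper's body (76 mm by 85 mm) begins 54 mm behind the grasp point. The pads swing forward as they close: fully open they stand 13 mm farther back than shut.
Start: joints at [1.211, 0.091, 1.231, -0, 1.82, -0.057], TCP at [178.921, 572.716, 231.275] pointing down, gripper open.
Joint ranges: [-2.87, 2.87], [-0.86, 2.18], [0.17, 2.46], [-1.51, 4.65], [0.06, 2.69], [-2.65, 2.65]. Speed limits (rad/s): [2.57, 2.57, 3.01, 3.14, 3.14, 3.14].

## Interface

Orientations are given as a 3x3 rotation matrix whose columns are the frame's x, y, z axes.
In Python, from workcell import status, capture, workorder gives the robot as it stands. The module is installed in compiled form; this text tells all that it offers.
- The arm moves only by the tool play_rows, never from a script. Its argument "plan" is a list of rows, each a list of 7 numbers: the turn, a rotation vector about the tool's x, y, z in degrees, then the shift along the tool's x, y, z in m, then the closure, from 0 (fully open) to 1 (shut). In form: [[rx, ry, rz, x, y, z, hand], ...]. A call has 1 to 12 rows; each row is the pose to reach, as a shift and turn from the pose commanded when the call began, along the tool's axes at that moment; what a row does not reach only later rows make up. A row lasts 1/10 s, in which the tool goes at most 50 mm and 8.59 degrees, less where a joint would pass 70% of its speed; a pose out of reach is approached as far as the arm can. A call with a gripper value outside its range is refused whole. The fingers move at their own pace and stop on an object; "grip_force" is the grip in N (left out, the last holds). Time passes only in rows, so rows that repeat a pose let the fingers close. It gives the time, the measured TCP pose, the force and the opening at its end, in the units of the state.
- status.get_state(): the state, without advancing time (a new reading comes with each control period).
- capture(name): name is "scene" or "top" or "wrist"; returns a dict with "pixels" (480x640x3 uint8, red, green, blue), "mtx" (3x3 intrinsics, pixels), "extrinsics" (4x4, takes a point from world to camera coordinates); the wrist camera has in their place "T_tool_cam" (4x4, takes a point from camera to tool coordinates, whose origin is the TCP and whose axes are the flange's). Camera axes: x right, y down, z forward; pixel columns grow to the right and rows downward; lengths in mm; the calibration is good to about 2 mm. A picture is of the moment at which its call begins: read the wrist's pose just before it. There is no depth.
- workorder.finish_job(): hands the job in, once; it reports no verdict.
The state is a dict: "time": time; "joint_pos": joint angles; "qvel": joint speeds; "effort": joint torques, N m; "eef_pos": TCP position; "ee_rot": TCP orientation; "contact_force": force on the tool from outside, world axes, zero at the start; "ft_torque": the same for the moment, N m; "finger_gap": finger opening in mm.
Only numpy, scipy, OpenCV 4.12 (cv2) and the standard library are available. Lean on these libraries where they do the work, as an engineer would, in place of code of your own. Each camera call takes 0.05 s, during which the arm holds its last target. There are 200 camera calls.

## Task

Make a level rest for a fresh casting: stack every closed grey case that is on the table into one column, lids up, flat and square, centred and lined up lengthwise on the wooden block of the plywood rig. Pull the telescoping prop at the rig's other end up until its button pops through the hole that brings its head level with the top of the column, then lay the wooden board across the column and the prop head so that it lies level. Leave the cup, the glue bottle and the trowel alone.

Things in the scene. Friction and masses are not known exactly. Their poses are not given: they have to be found in the camera images.
- case1: a closed grey plastic parts case with black catches, 110 x 56 x 32 mm, about 0.2 kg, flat on top and underneath; one of three to five identical ones (absent ones are None). Origin at the centre of its underside, x along its 110 mm length, z up through the lid
- case2: a closed grey plastic parts case with black catches, 110 x 56 x 32 mm, about 0.2 kg, flat on top and underneath; one of three to five identical ones (absent ones are None). Origin at the centre of its underside, x along its 110 mm length, z up through the lid
- case3: a closed grey plastic parts case with black catches, 110 x 56 x 32 mm, about 0.2 kg, flat on top and underneath; one of three to five identical ones (absent ones are None). Origin at the centre of its underside, x along its 110 mm length, z up through the lid
- case4: a closed grey plastic parts case with black catches, 110 x 56 x 32 mm, about 0.2 kg, flat on top and underneath; one of three to five identical ones (absent ones are None). Origin at the centre of its underside, x along its 110 mm length, z up through the lid
- case5: a closed grey plastic parts case with black catches, 110 x 56 x 32 mm, about 0.2 kg, flat on top and underneath; one of three to five identical ones (absent ones are None). Origin at the centre of its underside, x along its 110 mm length, z up through the lid
- board: a loose plank, 300 x 50 x 18 mm, about 0.2 kg, lying flat. Origin at the centre of its underside, x along its length, z up
- rig: the fixed plywood rig: baseboard 120 x 360 x 12 mm; on its -y end a wooden seat block 66 x 120 mm, 48 mm tall; on its +y end the prop's square upright outer tube, 34 mm wide, 109 mm tall (block centre and tube axis each 105 mm from the middle). Origin at the centre of the baseboard's underside, on the table; y along the 360 mm length towards the prop, z up
- seat (a point): centre of the seat block's top, 60 mm over the table: the column of cases stands here, the cases' length along the rig's y (either way round)
- prop_head (a point): centre of the top of the prop's head, a flat steel plate 48 mm (rig x) x 60 mm (rig y) x 12 mm thick on the inner tube, overhanging the outer tube by 7 mm in x and 13 mm in y. z up; 134 mm over the table when joint prop reads 0
- prop (a joint): height of the sliding inner tube, m: 0 fully down, 0.094 top stop. It starts below the first hole and stays where left (friction 4.5 N, weight 2 N). Its button pops out at 0.022, 0.054 and 0.086: the head is then level with three, four or five cases. Pulling it up out of or past a hole takes up to 20 N, pushing it down out of one up to 17 N; stop within 1.5 mm of the hole
- button (a joint): the round sprung brass button, 16 mm across, on the inner tube behind the outer tube's +x face (rig x), m: 0 popped fully out through a hole, about 0.005 held in by the tube wall between holes
- cup: bystander: a loose paper-coloured open cup, 76 mm across the rim and 85 mm tall; origin at the centre of its underside
- glue: bystander: a loose white glue bottle, 44 mm across and 120 mm tall; origin at the centre of its underside
- trowel: bystander: a loose steel trowel with a wooden handle lying on the table; origin on the table under its middle, x along it
Not all that is in view belongs to the job. Leave any orange or yellow look-alike of the case1 alone.

How it is judged (in metres and radians):
On the way:
1. every case stands in the column on the seat block and the prop is latched with its head level with the column's top (horizontal distance between each of case1, case2, case3, case4, case5 and seat below 0.012 m and angle between the x axis of each of case1, case2, case3, case4, case5 and the y axis of rig, either way round below 0.12 rad and angle between each of case1, case2, case3, case4, case5's own z axis and vertical below 0.06 rad and z of each of case1, case2, case3, case4, case5 in the frame of prop_head below -0.026 m and ((z of case1 in the frame of prop_head above -0.038 m and horizontal distance between case1 and seat below 0.012 m) or (z of case2 in the frame of prop_head above -0.038 m and horizontal distance between case2 and seat below 0.012 m) or (z of case3 in the frame of prop_head above -0.038 m and horizontal distance between case3 and seat below 0.012 m) or (z of case4 in the frame of prop_head above -0.038 m and horizontal distance between case4 and seat below 0.012 m) or (z of case5 in the frame of prop_head above -0.038 m and horizontal distance between case5 and seat below 0.012 m)) and value of joint button below 0.0015 m), for 0.2 s.
At the end, for the whole second after the job is handed in: All present cases lie flat in one column, within 12 mm of the seat centre and 0.12 rad of the rig's y; the button is out (within 1.5 mm) with the head within 6 mm of the column top's height; the board rests on both the column and the prop head within 0.06 rad of level; all released and at rest (all of step 1 and (contact force between board and case1 above 0.2 N or contact force between board and case2 above 0.2 N or contact force between board and case3 above 0.2 N or contact force between board and case4 above 0.2 N or contact force between board and case5 above 0.2 N) and contact force between board and prop above 0.2 N and angle between board's own z axis and vertical below 0.06 rad and linear speed of each of case1, case2, case3, case4, case5, board below 0.02 m/s); the robot touches nothing.
It fails at once if the cup is disturbed (moved over 30 mm) (distance of cup from where it was at the start of the episode above 0.03 m).
It fails at once if the glue is disturbed (moved over 30 mm) (distance of glue from where it was at the start of the episode above 0.03 m).
It fails at once if the trowel is disturbed (moved over 30 mm) (distance of trowel from where it was at the start of the episode above 0.03 m).
Of case1, case2, case3, case4, case5 only 3 to 5 are there at a start; the rules pass over those that are not, and their reading is None.
At some moment in a run one of board may be knocked a few centimetres aside while the robot is not near it.
It also fails if it takes over 210 s, if anything falls off the work surface, if the arm or the gripper's body presses on something with over 40 N, if the wrist force passes 120 N, or if a joint passes its speed limit or range.

## Working session

There is one attempt and no reset: what is moved stays moved. The work goes in short steps, Python scripts to look and compute and a tool call to move; the robot and the scene stay as the last step left them, time stands still between calls to the robot, and variables do not carry over. Pictures are saved under pics/ and viewed, about 12 in all and at most 16, crops included, and the job is handed in when it is done.

Besides the shell and the picture viewer there is one more tool, called after "Call:" as a command line: name --pt "numbers of a row" for each row, then --argument value for the rest. play_rows: Moves the arm, as the interface text tells. Its arguments: {"type":"object","properties":{"plan":{"type":"array","items":{"type":"array","items":{"type":"number"}}},"grip_force":{"type":"number"}},"required":["plan"]}

```bash
mkdir -p pics
cat > h.py <<'E'
import numpy as np, cv2
from workcell import status, capture, workorder
def ray(c,u,v,T=None):
    K=np.array(c['mtx'])
    d=np.linalg.inv(K)@[u,v,1]
    if T is None: T=np.linalg.inv(np.array(c['extrinsics']))
    return T[:3,3],T[:3,:3]@d
def at(c,u,v,z,T=None):
    o,d=ray(c,u,v,T); return o+d*(z-o[2])/d[2]
def proj(c,p,T=None):
    E=np.array(c['extrinsics']) if T is None else np.linalg.inv(T)
    q=np.array(c['mtx'])@(E@np.append(p,1))[:3]; return q[:2]/q[2]
def save(n,im,s=1): cv2.imwrite(f'pics/{n}.png',cv2.resize(np.ascontiguousarray(im[:,:,::-1]),None,fx=s,fy=s,interpolation=cv2.INTER_CUBIC))
def wristT():
    s=status.get_state(); T=np.eye(4); T[:3,:3]=s['ee_rot']; T[:3,3]=s['eef_pos']
    c=capture('wrist'); return c,T@np.array(c['T_tool_cam'])
E
python3 - <<'E'
from h import *
import pickle
for n in ('scene','top'):
    c=capture(n); save(n,c['pixels']); pickle.dump(c,open(n+'.pkl','wb')); print(n,np.linalg.inv(np.array(c['extrinsics'])).round(2).tolist(),c['mtx'])
s=status.get_state(); print(s['ee_rot'],s['finger_gap'],s['time'],s['contact_force'])
E
```

```text
scene [[0.79, 0.51, -0.34, 924.49], [0.61, -0.67, 0.42, -450.93], [-0.01, -0.54, -0.84, 1104.64], [0.0, 0.0, 0.0, 1.0]] [[515.03284082   0.         325.76422627]
 [  0.         515.03284082 240.46214662]
 [  0.           0.           1.        ]]
top [[-0.08, -0.97, 0.21, 257.04], [-1.0, 0.08, -0.01, 65.13], [-0.0, -0.21, -0.98, 1256.56], [0.0, 0.0, 0.0, 1.0]] [[469.63620246   0.         322.5296221 ]
 [  0.         469.63620246 239.20375135]
 [  0.           0.           1.        ]]
[[-9.54503244e-01  2.98199899e-01 -6.13922555e-04]
 [ 2.98200517e-01  9.54501800e-01 -1.66279402e-03]
 [ 9.01451766e-05 -1.77021431e-03 -9.99998429e-01]] 85.43601697461784 0.1 [0.58769051 0.26374737 0.6832783 ]
```

View pics/scene.png

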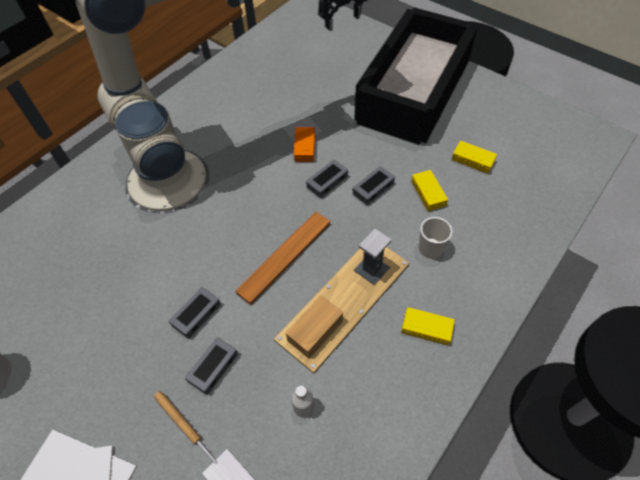

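View pics/top.png

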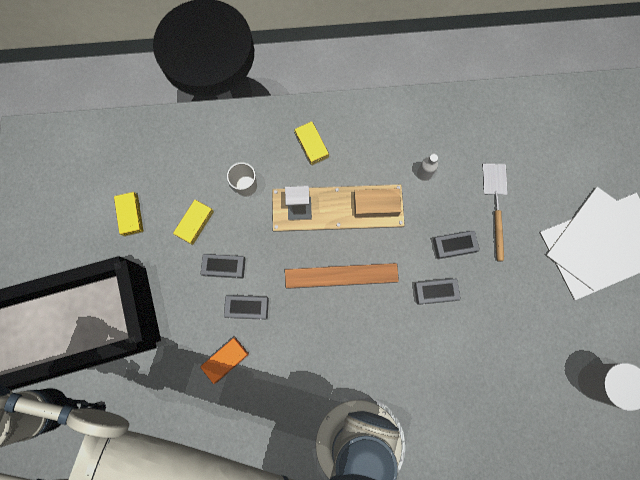

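Four grey cases appear: top (222,266), (246,307), (455,244), (437,291). Look-alikes: yellow (127,214), (193,222), (312,142), orange (225,360). The board is at (342,275), the rig's prop at (297,200) and its block at (378,202).

Run:
```python
from h import *
import pickle
c=pickle.load(open('top.pkl','rb')); p=c['pixels']
a=np.hstack([p[230:330,195:275],p[230:330,405:485]]); save('cases',a,5)
save('rigboard',p[175:300,265:415],5)
```

```text
(no output)
```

View pics/cases.png

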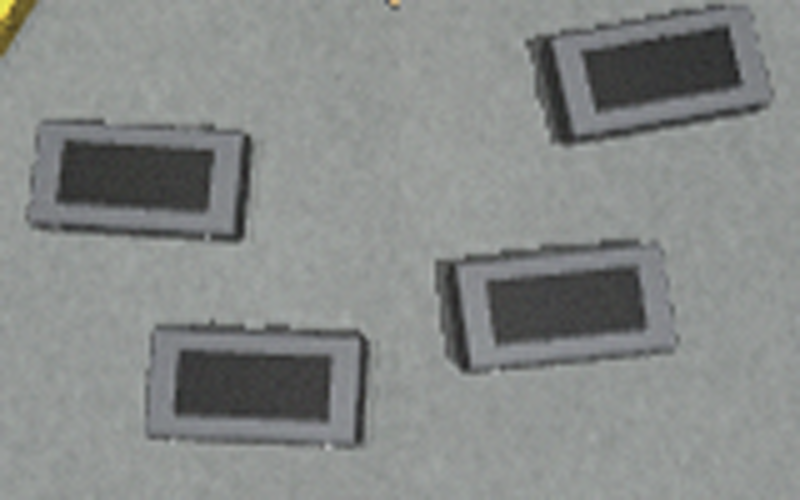

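View pics/rigboard.png

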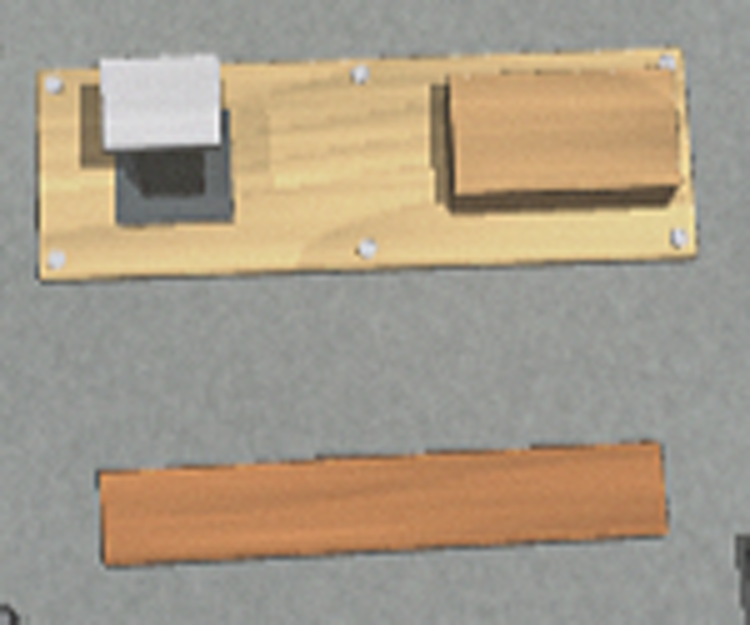

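Run:
```python
from h import *
import pickle
c=pickle.load(open('top.pkl','rb'))
def f(n,pts,ox,oy,z):
    P=np.array([at(c,ox+(u+.5)/5-.5,oy+(v+.5)/5-.5,z)[:2] for u,v in pts])
    m=P.mean(0); d=(P[1]+P[2]-P[0]-P[3])/2; e=(P[3]+P[2]-P[0]-P[1])/2
    print(n,m.round(1),'len',np.linalg.norm(d).round(1),np.linalg.norm(e).round(1),'dir',np.degrees(np.arctan2(d[1],d[0])).round(1),'r',np.linalg.norm(m).round())
f('A',[(62,142),(215,150),(210,212),(57,203)],195,230,32)
f('B',[(178,350),(333,354),(330,420),(175,416)],195,230,32)
f('C',[(583,53),(728,27),(742,86),(597,111)],325,230,32)
f('D',[(487,282),(638,267),(647,329),(495,345)],325,230,32)
f('rig',[(40,72),(680,48),(697,255),(42,280)],265,175,12)
f('block',[(450,75),(672,70),(680,187),(455,193)],265,175,60)
for z in (134,140,150): f('head',[(100,60),(218,57),(220,143),(104,148)],265,175,z)
f('board',[(99,470),(662,443),(667,535),(106,566)],265,175,18)
for n,u,v in (('cup',241,177),('glue',431,160),('trowel',498,222)): print(n,at(c,u,v,60 if n!='trowel' else 10))
```

```text
A [474.2 318. ] len 81.1 32.8 dir -97.9 r 571.0
B [360.2 260.9] len 80.4 33.9 dir -96.1 r 445.0
C [ 480.9 -308.5] len 79.1 32.3 dir -84.6 r 571.0
D [ 360.3 -241. ] len 79.7 32.6 dir -88.9 r 433.0
rig [612.6  -1.5] len 356.7 118.7 dir -92.5 r 613.0
block [ 607.7 -105.8] len 118.6 65.0 dir -93.2 r 617.0
head [617.6 104. ] len 58.5 45.4 dir -92.7 r 626.0
head [615.7 103.8] len 58.1 45.2 dir -92.7 r 624.0
head [612.4 103.5] len 57.6 44.8 dir -92.7 r 621.0
board [423.1   5.4] len 298.8 50.3 dir -91.7 r 423.0
cup [703.91581188 252.17197881  60.        ]
glue [ 710.03082249 -262.23819237   60.        ]
trowel [ 535.1615867  -434.97804152   10.        ]
```

```bash
cat >> h.py <<'E'
from scipy.spatial.transform import Rotation as Ro
def go(*targets):
    "targets (x,y,z,phi deg of tool y); prints rows relative to the present pose"
    s=status.get_state(); R=np.array(s['ee_rot']); p=np.array(s['eef_pos'])
    print('t',round(s['time'],1),'tcp',p.round(1),'phi',np.degrees(np.arctan2(R[1,1],R[0,1])).round(2),'gap',round(s['finger_gap'],1),'F',np.array(s['contact_force']).round(1))
    for x,y,z,ph in targets:
        a=np.radians(ph)
        Rt=np.array([[-np.sin(a),np.cos(a),0],[np.cos(a),np.sin(a),0],[0,0,-1]]).T
        Rt=np.column_stack([[-np.sin(a),np.cos(a),0],[np.cos(a),np.sin(a),0],[0,0,-1]])
        r=Ro.from_matrix(R.T@Rt).as_rotvec(degrees=True); d=R.T@(np.array([x,y,z])-p)/1000
        print('  ',(x,y,z,ph),'->',r.round(2).tolist(),d.round(4).tolist())
E
sed -i '/\.T$/d' h.py
python3 -c "
from h import *
go((360,261,180,-6),(360,261,150,-6))"
```

```text
t 0.1 tcp [178.8 572.5 230.3] phi 72.65 gap 85.4 F [0.6 0.3 0.7]
   (360, 261, 180, -6) -> [-0.09, 0.07, 78.65] [-0.2658, -0.2432, 0.0507]
   (360, 261, 150, -6) -> [-0.09, 0.07, 78.65] [-0.2658, -0.2431, 0.0807]
```

Call:
play_rows --pt "0 0 20 -0.05 -0.05 0 0" --pt "0 0 30 -0.1 -0.09 0 0" --pt "0 0 40 -0.14 -0.13 0.01 0" --pt "0 0 50 -0.18 -0.17 0.02 0" --pt "0 0 60 -0.22 -0.2 0.03 0" --pt "0 0 70 -0.245 -0.225 0.04 0" --pt "0 0 78.6 -0.266 -0.243 0.05 0" --pt "0 0 78.6 -0.266 -0.243 0.08 0" --pt "0 0 78.6 -0.266 -0.243 0.08 0" --pt "0 0 78.6 -0.266 -0.243 0.08 0" --pt "0 0 78.6 -0.266 -0.243 0.08 0" --pt "0 0 78.6 -0.266 -0.243 0.08 0"

```text
time: 1.3
eef_pos: [360.5, 262.1, 152.2]
ee_rot: [[0.1, 0.995, 0.001], [0.995, -0.1, 0.001], [0.001, 0.001, -1.0]]
contact_force: [0.9, 0.1, 1.0]
finger_gap: 85.4
```

Run:
```python
from h import *
c,T=wristT(); go((360,261,4,-6))
p=c['pixels'].copy()
for dx in(-40,40):
  for dy in (-16.5,16.5):
    a=np.radians(-6); 
    q=proj(c,[360.2+dy*np.cos(a)-dx*np.sin(a),260.9+dy*np.sin(a)+dx*np.cos(a),32],T); cv2.circle(p,tuple(int(v) for v in q.round()),3,(255,0,0),-1)
save('w1',p)
```

```text
t 1.4 tcp [360.5 262.1 152.2] phi -5.75 gap 85.3 F [-0.3 -0.3 -0.1]
   (360, 261, 4, -6) -> [0.07, -0.06, 0.25] [-0.0013, -0.0005, 0.1482]
```

View pics/w1.png

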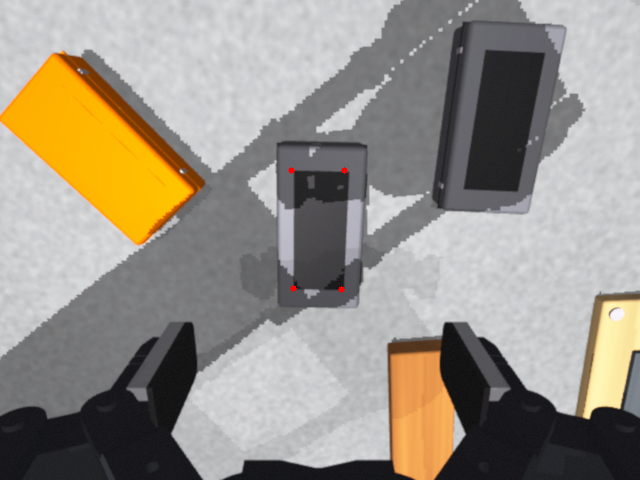

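The wrist view confirms grey case B at (320,230), and my projected dots match its panel to about 1 mm. The second grey case (A) is at (500,120).

Call:
play_rows --pt "0 0 1 -0.001 0.001 0.05 0" --pt "0 0 1.3 -0.001 0.001 0.1 0" --pt "0 0 1.3 -0.001 0.001 0.13 0" --pt "0 0 1.3 -0.001 0.001 0.148 0" --pt "0 0 1.3 -0.001 0.001 0.148 0.3" --pt "0 0 1.3 -0.001 0.001 0.148 1" --pt "0 0 1.3 -0.001 0.001 0.148 1" --pt "0 0 1.3 -0.001 0.001 0.148 1" --pt "0 0 1.3 -0.001 0.001 0.148 1" --pt "0 0 1.3 -0.001 0.001 0.148 1" --grip_force 40

```text
time: 2.35
eef_pos: [362.1, 261.0, 4.9]
ee_rot: [[0.126, 0.992, 0.002], [0.992, -0.126, 0.002], [0.002, 0.002, -1.0]]
contact_force: [-0.2, 1.3, 5.9]
finger_gap: 55.1
```

```bash
python3 -c "
from h import *
go((360,261,160,-7),(450,100,160,-5),(607.8,-106.4,160,-2.6),(607.8,-106.4,66,-2.6))"
```

```text
t 2.4 tcp [362.1 261.    4.9] phi -7.23 gap 55.1 F [-0.2  1.3  5.9]
   (360, 261, 160, -7) -> [0.12, -0.11, -0.23] [0.0, -0.0018, -0.1551]
   (450, 100, 160, -5) -> [0.12, -0.11, -2.23] [-0.1484, 0.1078, -0.1551]
   (607.8, -106.4, 160, -2.6) -> [0.13, -0.11, -4.63] [-0.3333, 0.2903, -0.1551]
   (607.8, -106.4, 66, -2.6) -> [0.13, -0.11, -4.63] [-0.3335, 0.2901, -0.0611]
```

Call:
play_rows --pt "0 0 0 0 0 -0.04 1" --pt "0 0 0 0 0 -0.085 1" --pt "0 0 -1 -0.015 0.012 -0.125 1" --pt "0 0 -1 -0.045 0.035 -0.155 1" --pt "0 0 -2 -0.08 0.067 -0.155 1" --pt "0 0 -3 -0.118 0.1 -0.155 1" --pt "0 0 -3.5 -0.155 0.133 -0.155 1" --pt "0 0 -4 -0.193 0.167 -0.155 1" --pt "0 0 -4.6 -0.231 0.2 -0.155 1" --pt "0 0 -4.6 -0.268 0.233 -0.155 1" --pt "0 0 -4.6 -0.305 0.265 -0.155 1" --pt "0 0 -4.6 -0.333 0.29 -0.155 1"

```text
time: 3.55
eef_pos: [607.5, -109.5, 157.1]
ee_rot: [[0.048, 0.999, -0.002], [0.999, -0.048, -0.0], [-0.0, -0.002, -1.0]]
contact_force: [0.2, 0.9, -2.5]
finger_gap: 54.9
```

Call:
play_rows --pt "0 0 0 0 0 0.03 1" --pt "0 0 0 0 0 0.07 1" --pt "0 0 0 0 0 0.08 1" --pt "0 0 0 0 0 0.08 1"

```text
time: 3.95
eef_pos: [605.1, -106.1, 75.1]
ee_rot: [[0.046, 0.999, -0.006], [0.999, -0.046, 0.001], [0.001, -0.006, -1.0]]
contact_force: [-0.6, -0.1, -1.0]
finger_gap: 55.0
```

```bash
python3 -c "
from h import *
c,T=wristT();save('w2',c['pixels'])
go((607.8,-106.4,66,-2.6))"
```

```text
t 4.0 tcp [ 606.4 -106.3   78. ] phi -2.63 gap 55.2 F [ 0.2 -0.5 -1.9]
   (607.8, -106.4, 66, -2.6) -> [-0.1, -0.02, -0.03] [-0.0001, 0.0014, 0.012]
```

View pics/w2.png

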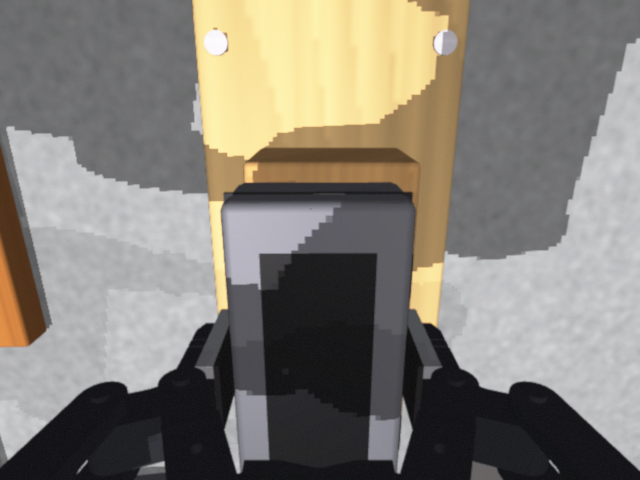

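Run:
```python
from h import *
c,T=wristT(); go()
a=np.radians(87.4); Y=np.array([np.cos(a),np.sin(a)]); X=np.array([Y[1],-Y[0]]); r=np.array([612.6,-1.5])
for x,y,z in((-33,-45,60),(33,-45,60),(-50,-10,12),(50,-10,12)):
    print((x,y,z),proj(c,[*(r+X*x+Y*y),z],T).round(1))
for u,v,z in((245,162,60),(419,162,60),(216,42,12),(445,42,12),(195,0,12),(467,0,12),(213,245,12),(444,245,12)):
    q=at(c,u,v,z,T)[:2]-r; print(u,v,'rig frame',(q@X).round(1),(q@Y).round(1))
```

```text
t 4.0 tcp [ 607.5 -106.5   79.9] phi -2.63 gap 55.1 F [ 1.2 -0.6 -1.5]
(-33, -45, 60) [232.6 158.7]
(33, -45, 60) [409.4 158.6]
(-50, -10, 12) [210.5  66.1]
(50, -10, 12) [431.   65.9]
245 162 rig frame -28.5 -46.2
419 162 rig frame 36.7 -46.3
216 42 rig frame -46.7 -0.0
445 42 rig frame 55.4 -0.1
195 0 rig frame -54.6 16.7
467 0 rig frame 63.4 16.5
213 245 rig frame -55.7 -96.1
444 245 rig frame 63.9 -96.1
```

Run:
```python
from h import *
import pickle
go()
c,T=wristT(); pickle.dump((c,T),open('w3.pkl','wb')); save('w3',c['pixels'][20:300,180:480],2.5)
```

```text
t 4.0 tcp [ 607.5 -106.5   79.9] phi -2.63 gap 55.1 F [ 1.2 -0.6 -1.5]
```

View pics/w3.png

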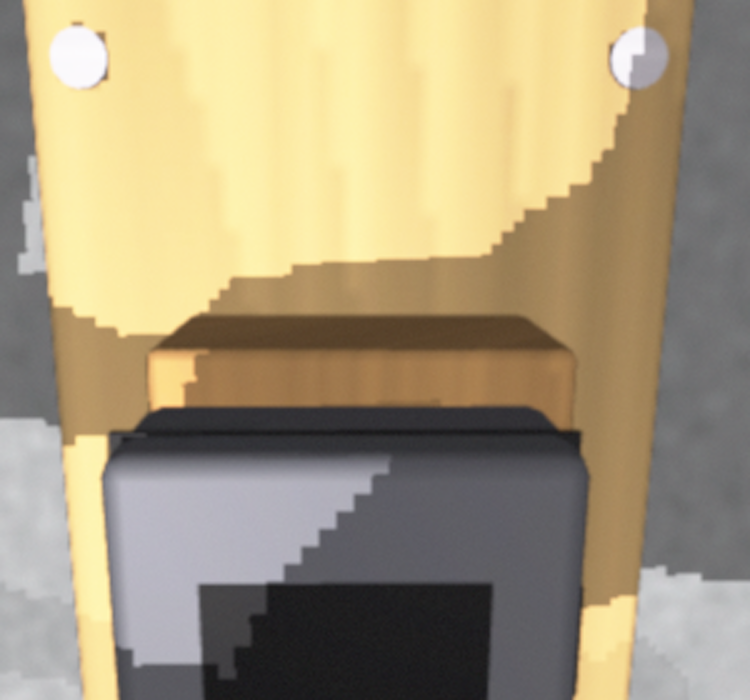

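Run:
```python
from h import *
import pickle
c,T=pickle.load(open('w3.pkl','rb'))
a=np.radians(87.4); Y=np.array([np.cos(a),np.sin(a)]); X=np.array([Y[1],-Y[0]]); r=np.array([612.6,-1.5]); t=np.array([607.5,-106.5])
for u,v,z in((240,160,60),(410,161,60),(211.2,42.8,12),(435.2,42.8,12),(190,20,12),(456.8,20,12),(221.6,205,108),(414.8,205,108),(228,198,76),(409,198,76)):
    q=at(c,u,v,z,T)[:2]; print(u,v,z,'rig',((q-r)@X).round(1),((q-r)@Y).round(1),'rel tcp',((q-t)@X).round(1),((q-t)@Y).round(1))
```

```text
240 160 60 rig -29.5 -45.9 rel tcp -29.2 59.2
410 161 60 rig 34.8 -46.3 rel tcp 35.1 58.8
211.2 42.8 12 rig -48.1 -0.4 rel tcp -47.7 104.8
435.2 42.8 12 rig 52.8 -0.4 rel tcp 53.2 104.7
190 20 12 rig -56.7 8.9 rel tcp -56.4 114.0
456.8 20 12 rig 61.6 8.8 rel tcp 61.9 113.9
221.6 205 108 rig -26.7 -51.3 rel tcp -26.3 53.8
414.8 205 108 rig 26.6 -51.4 rel tcp 26.9 53.7
228 198 76 rig -31.6 -56.8 rel tcp -31.3 48.3
409 198 76 rig 31.9 -56.9 rel tcp 32.2 48.2
```

Call:
play_rows --pt "0 0 0 0 0.0017 0.005 1" --pt "0 0 0 0 0.0017 0.01 1" --pt "0 0 0 0 0.0017 0.0145 1" --pt "0 0 0 0 0.0017 0.0145 1" --pt "0 0 0 0 0.0017 0.0145 1" --pt "0 0 0 0 0.0017 0.0145 0" --pt "0 0 0 0 0.0017 0.0145 0" --pt "0 0 0 0 0.0017 0.0145 0" --pt "0 0 0 0 0.0017 -0.03 0" --pt "0 0 0 0 0.0017 -0.08 0" --pt "0 0 0 0 0.0017 -0.08 0"

```text
time: 5.2
eef_pos: [611.6, -107.4, 167.6]
ee_rot: [[0.046, 0.999, 0.013], [0.999, -0.046, -0.003], [-0.003, 0.014, -1.0]]
contact_force: [-0.3, 0.1, 0.7]
finger_gap: 85.4
```

```bash
python3 -c "
from h import *
go((361,-241,160,1.1),(361,-241,5,1.1))"
```

```text
t 5.2 tcp [ 611.6 -107.4  167.6] phi -2.65 gap 85.4 F [-0.3  0.1  0.7]
   (361, -241, 160, 1.1) -> [0.77, 0.17, -3.75] [-0.145, -0.2443, 0.0047]
   (361, -241, 5, 1.1) -> [0.77, 0.17, -3.75] [-0.1447, -0.2464, 0.1596]
```

Call:
play_rows --pt "0 0 -1 -0.02 -0.033 0 0" --pt "0 0 -1 -0.044 -0.073 0 0" --pt "0 0 -2 -0.068 -0.113 0 0" --pt "0 0 -3 -0.092 -0.153 0 0" --pt "0 0 -3.7 -0.116 -0.193 0 0" --pt "0 0 -3.7 -0.136 -0.226 0.01 0" --pt "0 0 -3.7 -0.1457 -0.2418 0.05 0" --pt "0 0 -3.7 -0.1457 -0.2418 0.09 0" --pt "0 0 -3.7 -0.1457 -0.2418 0.1 0" --pt "0 0 -3.7 -0.1457 -0.2418 0.1 0" --pt "0 0 -3.7 -0.1457 -0.2418 0.1 0" --pt "0 0 -3.7 -0.1457 -0.2418 0.1 0"

```text
time: 6.4
eef_pos: [361.8, -241.6, 60.7]
ee_rot: [[-0.019, 1.0, 0.003], [1.0, 0.019, -0.002], [-0.002, 0.003, -1.0]]
contact_force: [-0.5, -0.1, -0.7]
finger_gap: 85.3
```

```bash
python3 -c "
from h import *
go((361.5,-241,5,1.1))"
```

```text
t 6.4 tcp [ 361.8 -241.6   60.7] phi 1.1 gap 85.3 F [-0.5 -0.1 -0.7]
   (361.5, -241, 5, 1.1) -> [0.16, 0.13, 0.0] [0.0008, -0.0004, 0.0557]
```

Call:
play_rows --pt "0 0 0 0 0 0.03 0" --pt "0 0 0 0 0 0.0555 0" --pt "0 0 0 0 0 0.0555 0" --pt "0 0 0 0 0 0.0555 1" --pt "0 0 0 0 0 0.0555 1" --pt "0 0 0 0 0 0.0555 1" --pt "0 0 0 0 0 0.0555 1" --pt "0 0 0 0 0 0.0555 1" --pt "0 0 0 0 0 0.0555 1"

```text
time: 7.3
eef_pos: [361.8, -242.0, 5.3]
ee_rot: [[-0.018, 1.0, 0.004], [1.0, 0.018, -0.003], [-0.003, 0.004, -1.0]]
contact_force: [0.5, 0.3, 7.2]
finger_gap: 55.5
```

```bash
python3 -c "
from h import *
go((361.5,-241,140,1.1),(609.2,-106.5,140,-2.6),(609.2,-106.5,97,-2.6))"
```

```text
t 7.3 tcp [ 361.8 -242.     5.3] phi 1.06 gap 55.5 F [0.5 0.3 7.2]
   (361.5, -241, 140, 1.1) -> [0.2, 0.15, -0.04] [0.0006, 0.0002, -0.1347]
   (609.2, -106.5, 140, -2.6) -> [0.21, 0.14, 3.66] [0.1306, 0.2504, -0.1341]
   (609.2, -106.5, 97, -2.6) -> [0.21, 0.14, 3.66] [0.1307, 0.2502, -0.0911]
```

Call:
play_rows --pt "0 0 0 0 0 -0.04 1" --pt "0 0 0 0 0 -0.085 1" --pt "0 0 1 0.01 0.02 -0.125 1" --pt "0 0 1 0.028 0.055 -0.135 1" --pt "0 0 2 0.048 0.093 -0.135 1" --pt "0 0 3 0.068 0.132 -0.135 1" --pt "0 0 3.6 0.089 0.171 -0.135 1" --pt "0 0 3.6 0.108 0.207 -0.135 1" --pt "0 0 3.6 0.124 0.237 -0.135 1" --pt "0 0 3.6 0.1306 0.2504 -0.135 1" --pt "0 0 3.6 0.1306 0.2504 -0.135 1" --pt "0 0 3.6 0.1306 0.2504 -0.105 1"

```text
time: 8.5
eef_pos: [610.7, -106.5, 112.9]
ee_rot: [[0.044, 0.999, 0.008], [0.999, -0.044, -0.002], [-0.002, 0.009, -1.0]]
contact_force: [-0.7, -1.3, -2.2]
finger_gap: 55.7
```

Call:
play_rows --pt "0 0 0 0 0 0.005 1" --pt "0 0 0 0 0 0.005 1" --pt "0 0 0 0 0 0.005 1" --pt "0 0 0 0 0 0.005 1"

```text
time: 8.9
eef_pos: [608.7, -106.3, 104.6]
ee_rot: [[0.045, 0.999, 0.002], [0.999, -0.045, -0.001], [-0.0, 0.002, -1.0]]
contact_force: [1.5, -0.5, -1.4]
finger_gap: 55.6
```

```bash
python3 -c "
from h import *
go((609.2,-106.5,97,-2.6))"
```

```text
t 8.9 tcp [ 608.7 -106.3  104.6] phi -2.58 gap 55.6 F [ 1.5 -0.5 -1.4]
   (609.2, -106.5, 97, -2.6) -> [0.13, 0.03, 0.02] [-0.0001, 0.0005, 0.0076]
```

Lower and release, lift, then go towards C (481,-308).

Call:
play_rows --pt "0 0 0 0 0.0005 0.004 1" --pt "0 0 0 0 0.0005 0.0072 1" --pt "0 0 0 0 0.0005 0.0072 1" --pt "0 0 0 0 0.0005 0.0072 1" --pt "0 0 0 0 0.0005 0.0072 0" --pt "0 0 0 0 0.0005 0.0072 0" --pt "0 0 0 0 0.0005 0.0072 0" --pt "0 0 0 0 0.0005 0.0072 0" --pt "0 0 0 0 0.0005 -0.03 0" --pt "0 0 0 0 0.0005 -0.07 0" --pt "0 0 0 0 0.0005 -0.07 0" --pt "0 0 0 0 0.0005 -0.07 0"

```text
time: 10.1
eef_pos: [609.5, -106.0, 174.4]
ee_rot: [[0.044, 0.999, 0.003], [0.999, -0.044, -0.001], [-0.001, 0.003, -1.0]]
contact_force: [-0.3, 0.0, -1.2]
finger_gap: 85.2
```

```bash
python3 -c "
from h import *
go((482,-308.5,150,5.4))"
```

```text
t 10.1 tcp [ 609.5 -106.   174.4] phi -2.55 gap 85.2 F [-0.3  0.  -1.2]
   (482, -308.5, 150, 5.4) -> [0.17, 0.04, -7.95] [-0.2079, -0.1184, 0.0241]
```

Call:
play_rows --pt "0 0 -1.5 -0.03 -0.017 0 0" --pt "0 0 -3 -0.065 -0.037 0 0" --pt "0 0 -5 -0.1 -0.057 0 0" --pt "0 0 -6 -0.135 -0.077 0 0" --pt "0 0 -8 -0.17 -0.097 0 0" --pt "0 0 -8 -0.198 -0.113 0.01 0" --pt "0 0 -8 -0.2075 -0.118 0.05 0" --pt "0 0 -8 -0.2075 -0.118 0.09 0" --pt "0 0 -8 -0.2075 -0.118 0.114 0" --pt "0 0 -8 -0.2075 -0.118 0.114 0" --pt "0 0 -8 -0.2075 -0.118 0.114 0" --pt "0 0 -8 -0.2075 -0.118 0.114 0"

```text
time: 11.3
eef_pos: [482.5, -308.3, 60.6]
ee_rot: [[-0.095, 0.995, 0.002], [0.995, 0.095, -0.002], [-0.002, 0.002, -1.0]]
contact_force: [0.3, -0.1, 0.6]
finger_gap: 85.5
```

```bash
python3 -c "
from h import *
go((482,-308.5,5,5.4))"
```

```text
t 11.3 tcp [ 482.5 -308.3   60.6] phi 5.47 gap 85.5 F [ 0.3 -0.1  0.6]
   (482, -308.5, 5, 5.4) -> [0.11, 0.1, 0.07] [-0.0, -0.0007, 0.0556]
```

Call:
play_rows --pt "0 0 0 0 -0.0005 0.03 0" --pt "0 0 0 0 -0.0005 0.0555 0" --pt "0 0 0 0 -0.0005 0.0555 0" --pt "0 0 0 0 -0.0005 0.0555 1" --pt "0 0 0 0 -0.0005 0.0555 1" --pt "0 0 0 0 -0.0005 0.0555 1" --pt "0 0 0 0 -0.0005 0.0555 1" --pt "0 0 0 0 -0.0005 0.0555 1" --pt "0 0 0 0 -0.0005 0.0555 1"

```text
time: 12.2
eef_pos: [482.6, -309.0, 6.3]
ee_rot: [[-0.095, 0.995, 0.004], [0.995, 0.095, -0.003], [-0.003, 0.003, -1.0]]
contact_force: [-0.6, 0.5, 6.1]
finger_gap: 55.1
```

```bash
python3 -c "
from h import *
go((609.2,-106.5,172,-2.6),(609.2,-106.5,129,-2.6))"
```

```text
t 12.2 tcp [ 482.6 -309.     6.3] phi 5.46 gap 55.1 F [-0.6  0.5  6.1]
   (609.2, -106.5, 172, -2.6) -> [0.21, 0.16, 8.06] [0.189, 0.1459, -0.1658]
   (609.2, -106.5, 129, -2.6) -> [0.21, 0.16, 8.06] [0.1891, 0.1457, -0.1228]
```

Call:
play_rows --pt "0 0 0 0 0 -0.04 1" --pt "0 0 0 0 0 -0.085 1" --pt "0 0 0 0 0 -0.13 1" --pt "0 0 1 0.015 0.012 -0.166 1" --pt "0 0 3 0.045 0.035 -0.166 1" --pt "0 0 4 0.078 0.06 -0.166 1" --pt "0 0 6 0.111 0.086 -0.166 1" --pt "0 0 8 0.144 0.111 -0.166 1" --pt "0 0 8 0.172 0.133 -0.166 1" --pt "0 0 8 0.189 0.1457 -0.166 1" --pt "0 0 8 0.189 0.1457 -0.166 1" --pt "0 0 8 0.189 0.1457 -0.14 1"

```text
time: 13.4
eef_pos: [610.4, -106.1, 148.0]
ee_rot: [[0.043, 0.999, 0.008], [0.999, -0.043, -0.002], [-0.002, 0.008, -1.0]]
contact_force: [1.1, 0.5, -2.4]
finger_gap: 55.0
```

Call:
play_rows --pt "0 0 0 0 0 0.009 1" --pt "0 0 0 0 0 0.009 1" --pt "0 0 0 0 0 0.009 1" --pt "0 0 0 0 0 0.009 1" --pt "0 0 0 0 0 0.009 1"

```text
time: 13.9
eef_pos: [608.6, -106.4, 135.6]
ee_rot: [[0.045, 0.999, 0.002], [0.999, -0.045, -0.0], [-0.0, 0.002, -1.0]]
contact_force: [0.1, -0.3, -1.3]
finger_gap: 55.3
```

```bash
python3 -c "
from h import *
go((609.2,-106.5,130,-2.6))"
```

```text
t 13.9 tcp [ 608.6 -106.4  135.6] phi -2.58 gap 55.3 F [ 0.1 -0.3 -1.3]
   (609.2, -106.5, 130, -2.6) -> [0.1, 0.02, 0.02] [-0.0001, 0.0006, 0.0056]
```

Call:
play_rows --pt "0 0 0 0 0.0005 0.003 1" --pt "0 0 0 0 0.0005 0.0053 1" --pt "0 0 0 0 0.0005 0.0053 1" --pt "0 0 0 0 0.0005 0.0053 1" --pt "0 0 0 0 0.0005 0.0053 0" --pt "0 0 0 0 0.0005 0.0053 0" --pt "0 0 0 0 0.0005 0.0053 0" --pt "0 0 0 0 0.0005 0.0053 0" --pt "0 0 0 0 0.0005 -0.03 0" --pt "0 0 0 0 0.0005 -0.06 0" --pt "0 0 0 0 0.0005 -0.06 0" --pt "0 0 0 0 0.0005 -0.06 0"

```text
time: 15.1
eef_pos: [609.2, -106.1, 195.2]
ee_rot: [[0.044, 0.999, 0.002], [0.999, -0.044, -0.0], [-0.0, 0.002, -1.0]]
contact_force: [-0.1, -1.2, -0.3]
finger_gap: 85.6
```

```bash
python3 -c "
from h import *
go((550,100,195,-5),(475,318,195,-8.5),(475,318,60,-8.5))
c=capture('top'); save('t2',c['pixels'][130:350,130:530],2)"
```

```text
t 15.1 tcp [ 609.2 -106.1  195.2] phi -2.55 gap 85.6 F [-0.1 -1.2 -0.3]
   (550, 100, 195, -5) -> [0.11, 0.02, 2.45] [0.2032, -0.0683, -0.0]
   (475, 318, 195, -8.5) -> [0.11, 0.01, 5.95] [0.4177, -0.1529, -0.0003]
   (475, 318, 60, -8.5) -> [0.11, 0.01, 5.95] [0.4177, -0.1532, 0.1347]
```

View pics/t2.png

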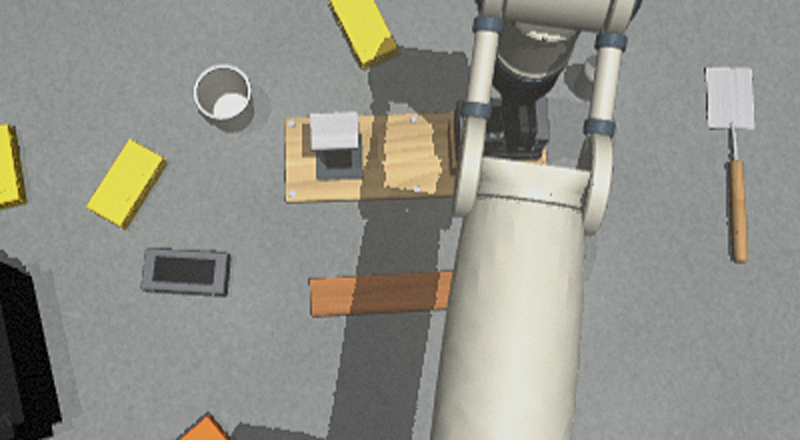

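The remaining grey case is at crop (185,271), unmoved, and the board is at (380,293). Now I go to A.

Call:
play_rows --pt "0 0 1 0.03 -0.011 0 0" --pt "0 0 1 0.068 -0.025 0 0" --pt "0 0 2 0.11 -0.04 0 0" --pt "0 0 2 0.152 -0.055 0 0" --pt "0 0 3 0.194 -0.071 0 0" --pt "0 0 3 0.236 -0.086 0 0" --pt "0 0 4 0.278 -0.102 0 0" --pt "0 0 5 0.32 -0.117 0 0" --pt "0 0 6 0.36 -0.132 0 0" --pt "0 0 6 0.395 -0.145 0.01 0" --pt "0 0 6 0.4177 -0.153 0.04 0" --pt "0 0 6 0.4177 -0.153 0.08 0"

```text
time: 16.35
eef_pos: [473.4, 321.4, 113.6]
ee_rot: [[0.145, 0.989, 0.001], [0.989, -0.145, 0.002], [0.002, 0.001, -1.0]]
contact_force: [0.9, 0.9, -0.5]
finger_gap: 85.1
```

Call:
play_rows --pt "0 0 0 0 0 0.03 0" --pt "0 0 0 0 0 0.055 0" --pt "0 0 0 0 0 0.055 0" --pt "0 0 0 0 0 0.055 0" --pt "0 0 0 0 0 0.055 0"

```text
time: 16.85
eef_pos: [475.2, 318.4, 60.9]
ee_rot: [[0.149, 0.989, 0.002], [0.989, -0.149, 0.001], [0.001, 0.002, -1.0]]
contact_force: [0.8, 0.6, 0.6]
finger_gap: 85.4
```

```bash
python3 -c "
from h import *
go((475,318,5,-8.5))"
```

```text
t 16.9 tcp [475.2 318.4  60.9] phi -8.56 gap 85.4 F [0.8 0.6 0.6]
   (475, 318, 5, -8.5) -> [0.1, -0.08, -0.06] [-0.0005, -0.0003, 0.0559]
```

Call:
play_rows --pt "0 0 0 0 0 0.03 0" --pt "0 0 0 0 0 0.056 0" --pt "0 0 0 0 0 0.056 0" --pt "0 0 0 0 0 0.056 1" --pt "0 0 0 0 0 0.056 1" --pt "0 0 0 0 0 0.056 1" --pt "0 0 0 0 0 0.056 1" --pt "0 0 0 0 0 0.056 1" --pt "0 0 0 0 0 0.056 1"

```text
time: 17.75
eef_pos: [476.2, 319.0, 6.3]
ee_rot: [[0.149, 0.989, 0.004], [0.989, -0.149, 0.002], [0.003, 0.004, -1.0]]
contact_force: [0.2, -0.2, 7.1]
finger_gap: 55.3
```

```bash
python3 -c "
from h import *
go((475,318,205,-8.5),(609.2,-106.5,205,-2.6),(609.2,-106.5,162,-2.6))"
```

```text
t 17.8 tcp [476.2 319.    6.3] phi -8.55 gap 55.3 F [ 0.2 -0.2  7.1]
   (475, 318, 205, -8.5) -> [0.23, -0.17, -0.05] [-0.0005, -0.0002, -0.1987]
   (609.2, -106.5, 205, -2.6) -> [0.23, -0.16, -5.95] [-0.4003, 0.1956, -0.1991]
   (609.2, -106.5, 162, -2.6) -> [0.23, -0.16, -5.95] [-0.4005, 0.1954, -0.1561]
```

Call:
play_rows --pt "0 0 0 0 0 -0.04 1" --pt "0 0 0 0 0 -0.085 1" --pt "0 0 0 0 0 -0.13 1" --pt "0 0 0 -0.01 0.005 -0.17 1" --pt "0 0 -1 -0.035 0.017 -0.199 1" --pt "0 0 -1 -0.073 0.036 -0.199 1" --pt "0 0 -2 -0.113 0.055 -0.199 1" --pt "0 0 -3 -0.153 0.075 -0.199 1" --pt "0 0 -4 -0.193 0.094 -0.199 1" --pt "0 0 -5 -0.233 0.114 -0.199 1" --pt "0 0 -6 -0.273 0.133 -0.199 1" --pt "0 0 -6 -0.313 0.153 -0.199 1"

```text
time: 18.95
eef_pos: [579.4, -15.9, 202.7]
ee_rot: [[0.044, 0.999, 0.001], [0.999, -0.044, 0.0], [0.0, 0.001, -1.0]]
contact_force: [1.0, 0.3, -2.4]
finger_gap: 55.0
```

```bash
python3 -c "
from h import *
go((609.2,-106.5,205,-2.6),(609.2,-106.5,162,-2.6))"
```

```text
t 18.9 tcp [579.4 -15.9 202.7] phi -2.52 gap 55.0 F [ 1.   0.3 -2.4]
   (609.2, -106.5, 205, -2.6) -> [0.03, -0.01, 0.08] [-0.0892, 0.0337, -0.0022]
   (609.2, -106.5, 162, -2.6) -> [0.03, -0.01, 0.08] [-0.0892, 0.0337, 0.0408]
```

Call:
play_rows --pt "0 0 0 -0.035 0.013 0 1" --pt "0 0 0 -0.07 0.026 0 1" --pt "0 0 0 -0.091 0.0333 0 1" --pt "0 0 0 -0.091 0.0333 0 1" --pt "0 0 0 -0.091 0.0333 0.03 1" --pt "0 0 0 -0.091 0.0333 0.035 1" --pt "0 0 0 -0.091 0.0333 0.035 1" --pt "0 0 0 -0.091 0.0333 0.035 1" --pt "0 0 0 -0.091 0.0333 0.035 1"

```text
time: 19.85
eef_pos: [609.0, -106.2, 169.0]
ee_rot: [[0.044, 0.999, 0.002], [0.999, -0.044, -0.0], [-0.0, 0.002, -1.0]]
contact_force: [0.8, 0.1, -2.3]
finger_gap: 55.4
```

```bash
python3 -c "
from h import *
go((609.2,-106.5,162,-2.6))"
```

```text
t 19.9 tcp [ 609.  -106.2  169. ] phi -2.51 gap 55.4 F [ 0.8  0.1 -2.3]
   (609.2, -106.5, 162, -2.6) -> [0.13, 0.02, 0.09] [-0.0003, 0.0002, 0.007]
```

Release, lift to about 250.

Call:
play_rows --pt "0 0 0 0 0 0.004 1" --pt "0 0 0 0 0 0.0067 1" --pt "0 0 0 0 0 0.0067 1" --pt "0 0 0 0 0 0.0067 1" --pt "0 0 0 0 0 0.0067 0" --pt "0 0 0 0 0 0.0067 0" --pt "0 0 0 0 0 0.0067 0" --pt "0 0 0 0 0 0.0067 0" --pt "0 0 0 0 0 -0.03 0" --pt "0 0 0 0 0 -0.065 0" --pt "0 0 0 0 0 -0.08 0" --pt "0 0 0 0 0 -0.08 0"

```text
time: 21.05
eef_pos: [609.4, -106.8, 250.9]
ee_rot: [[0.045, 0.999, 0.006], [0.999, -0.045, -0.001], [-0.001, 0.006, -1.0]]
contact_force: [0.5, -0.7, 0.5]
finger_gap: 85.5
```

```bash
python3 -c "
from h import *
go((618.5,103.5,220,-2.6))"
```

```text
t 21.1 tcp [ 609.4 -106.8  250.9] phi -2.55 gap 85.5 F [ 0.5 -0.7  0.5]
   (618.5, 103.5, 220, -2.6) -> [0.34, 0.06, 0.05] [0.2105, -0.0005, 0.0307]
```

Call:
play_rows --pt "0 0 0 0.03 0 0 0" --pt "0 0 0 0.07 0 0 0" --pt "0 0 0 0.11 0 0 0" --pt "0 0 0 0.15 0 0 0" --pt "0 0 0 0.185 0 0.01 0" --pt "0 0 0 0.21 0 0.03 0" --pt "0 0 0 0.21 0 0.03 0" --pt "0 0 0 0.21 0 0.03 0" --pt "0 0 0 0.21 0 0.03 0" --pt "0 0 0 0.21 0 0.03 0"

```text
time: 22.05
eef_pos: [618.2, 102.0, 218.1]
ee_rot: [[0.046, 0.999, 0.001], [0.999, -0.046, -0.0], [-0.0, 0.001, -1.0]]
contact_force: [-0.1, -0.5, 0.5]
finger_gap: 85.1
```

Run:
```python
from h import *
import pickle
go((618.5,103.5,130,-2.6))
c,T=wristT(); pickle.dump((c,T),open('w4.pkl','wb'))
s=capture('scene'); pickle.dump(s,open('s4.pkl','wb'))
save('w4',np.hstack([c['pixels'][100:440,180:460],s['pixels'][130:470,200:440]]),1.5)
```

```text
t 22.1 tcp [618.2 102.  218.1] phi -2.64 gap 85.1 F [-0.1 -0.5  0.5]
   (618.5, 103.5, 130, -2.6) -> [0.07, 0.0, -0.04] [0.0015, 0.0001, 0.0881]
```

View pics/w4.png

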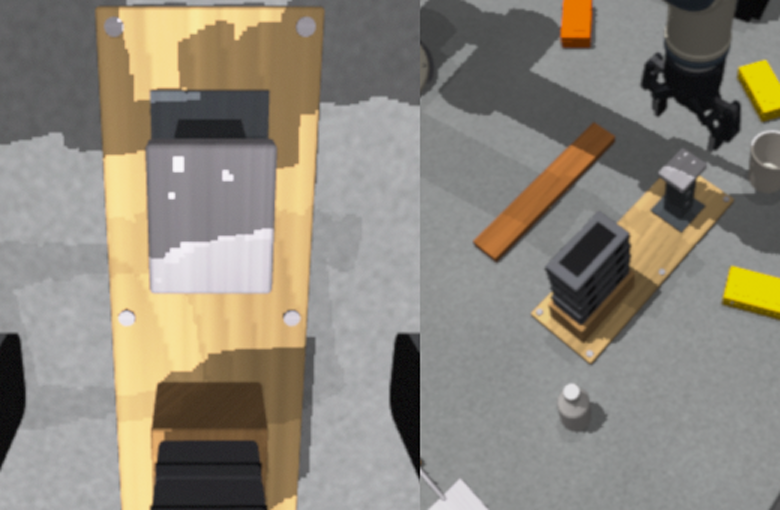

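Run:
```python
from h import *
import pickle
c,T=pickle.load(open('w4.pkl','rb'))
for z in(134,138,142,150):
    P=np.array([at(c,180+u/1.5,100+v/1.5,z,T)[:2] for u,v in((147,142),(275,142),(272,292),(150,292))])
    print(z,P.mean(0).round(1),np.linalg.norm(P[1]-P[0]).round(1),np.linalg.norm(P[3]-P[2]).round(1),np.linalg.norm(P[3]-P[0]).round(1))
s=pickle.load(open('s4.pkl','rb'))
# scene camera: head corners at z, compare with position
for z in(134,138,142): print(z,at(s,200+(683-420)/1.5,130+170/1.5,z).round(1))
```

```text
134 [620.1 103.4] 46.2 47.6 59.7
138 [620.1 104.9] 45.3 46.8 58.6
142 [620.1 106.3] 44.5 45.9 57.6
150 [620.2 109.1] 42.9 44.3 55.5
134 [624.2 100.7 134. ]
138 [625.4  98.4 138. ]
142 [626.7  96.1 142. ]
```

Call:
play_rows --pt "0 0 0 0.001 0.001 0.03 0" --pt "0 0 0 0.001 0.001 0.06 0" --pt "0 0 0 0.001 0.001 0.09 0" --pt "0 0 0 0.001 0.001 0.106 0" --pt "0 0 0 0.001 0.001 0.106 0" --pt "0 0 0 0.001 0.001 0.106 0.5" --pt "0 0 0 0.001 0.001 0.106 1" --pt "0 0 0 0.001 0.001 0.106 1" --pt "0 0 0 0.001 0.001 0.106 1" --pt "0 0 0 0.001 0.001 0.106 1" --pt "0 0 0 0.001 0.001 0.106 1" --grip_force 90

```text
time: 23.25
eef_pos: [619.7, 104.3, 113.8]
ee_rot: [[0.044, 0.999, 0.004], [0.999, -0.044, 0.0], [0.0, 0.003, -1.0]]
contact_force: [-0.8, -0.8, 6.6]
finger_gap: 46.2
```

Call:
play_rows --pt "0 0 0 0 0 0.001 1" --pt "0 0 0 0 0 0.002 1" --pt "0 0 0 0 0 0.003 1" --pt "0 0 0 0 0 0.003 1" --pt "0 0 0 0 0 0.003 1"

```text
time: 23.75
eef_pos: [619.8, 104.3, 113.8]
ee_rot: [[0.044, 0.999, 0.005], [0.999, -0.044, 0.0], [0.001, 0.005, -1.0]]
contact_force: [-6.0, -1.3, 16.6]
finger_gap: 46.0
```

Call:
play_rows --pt "0 0 0 0 0 -0.004 1" --pt "0 0 0 0 0 -0.008 1" --pt "0 0 0 0 0 -0.012 1" --pt "0 0 0 0 0 -0.016 1" --pt "0 0 0 0 0 -0.02 1" --pt "0 0 0 0 0 -0.024 1" --pt "0 0 0 0 0 -0.028 1" --pt "0 0 0 0 0 -0.032 1" --pt "0 0 0 0 0 -0.036 1" --pt "0 0 0 0 0 -0.04 1" --pt "0 0 0 0 0 -0.044 1" --pt "0 0 0 0 0 -0.044 1"

```text
time: 24.95
eef_pos: [619.6, 104.2, 147.4]
ee_rot: [[0.045, 0.999, -0.002], [0.999, -0.045, -0.0], [-0.0, -0.002, -1.0]]
contact_force: [4.3, 0.2, -5.2]
finger_gap: 45.7
```

Call:
play_rows --pt "0 0 0 0 0 -0.003 1" --pt "0 0 0 0 0 -0.005 1" --pt "0 0 0 0 0 -0.005 1" --pt "0 0 0 0 0 -0.005 1"

```text
time: 25.35
eef_pos: [619.6, 104.2, 155.3]
ee_rot: [[0.044, 0.999, 0.0], [0.999, -0.044, -0.0], [-0.0, 0.0, -1.0]]
contact_force: [5.4, 0.4, -7.0]
finger_gap: 45.7
```

Call:
play_rows --pt "0 0 0 0 0 -0.003 1" --pt "0 0 0 0 0 -0.006 1" --pt "0 0 0 0 0 -0.008 1" --pt "0 0 0 0 0 -0.01 1" --pt "0 0 0 0 0 -0.01 1" --pt "0 0 0 0 0 -0.01 1"

```text
time: 25.95
eef_pos: [619.6, 104.2, 166.6]
ee_rot: [[0.045, 0.999, 0.001], [0.999, -0.045, 0.0], [0.0, 0.001, -1.0]]
contact_force: [5.4, 1.5, -5.5]
finger_gap: 45.7
```

Call:
play_rows --pt "0 0 0 0 0 -0.001 1" --pt "0 0 0 0 0 -0.001 1" --pt "0 0 0 0 0 -0.001 1"

```text
time: 26.25
eef_pos: [619.6, 104.2, 167.5]
ee_rot: [[0.044, 0.999, 0.001], [0.999, -0.044, 0.0], [0.0, 0.001, -1.0]]
contact_force: [6.5, 0.5, -5.4]
finger_gap: 45.6
```

Call:
play_rows --pt "0 0 0 0 0 -0.001 1" --pt "0 0 0 0 0 -0.001 1" --pt "0 0 0 0 0 -0.001 1"

```text
time: 26.55
eef_pos: [619.6, 104.3, 168.3]
ee_rot: [[0.044, 0.999, 0.001], [0.999, -0.044, 0.0], [0.0, 0.001, -1.0]]
contact_force: [6.0, 1.1, -6.5]
finger_gap: 45.6
```

Call:
play_rows --pt "0 0 0 0 0 -0.001 1" --pt "0 0 0 0 0 -0.001 1" --pt "0 0 0 0 0 -0.001 1"

```text
time: 26.85
eef_pos: [619.6, 104.2, 168.8]
ee_rot: [[0.045, 0.999, 0.001], [0.999, -0.045, 0.0], [0.0, 0.001, -1.0]]
contact_force: [7.2, 1.1, -7.2]
finger_gap: 46.1
```

Run:
```python
from h import *
go()
s=capture('scene'); save('s5',s['pixels'][190:400,270:440],4)
```

```text
t 26.9 tcp [619.6 104.2 168.8] phi -2.55 gap 46.1 F [ 7.2  1.1 -7.2]
```

View pics/s5.png

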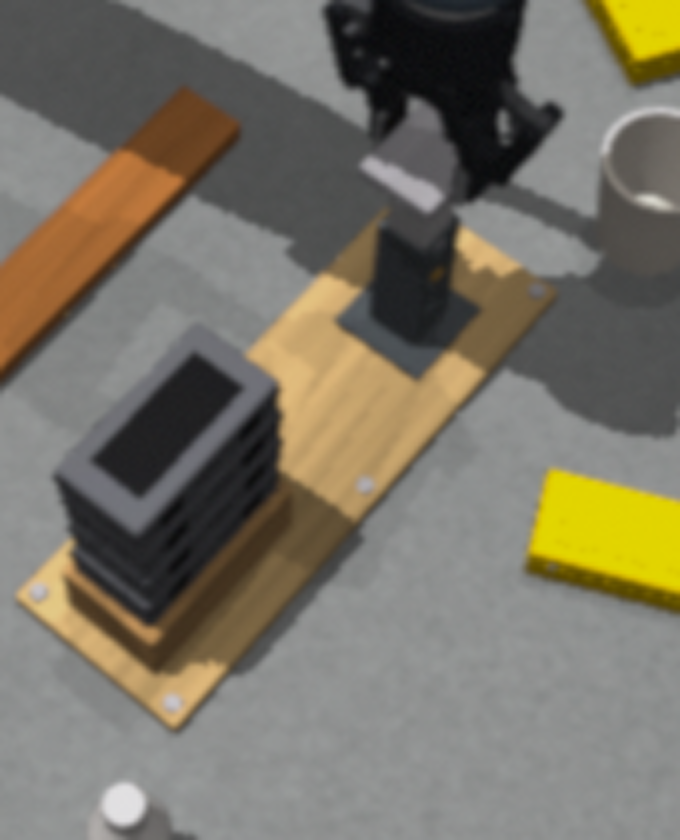

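The brass button shows at (436,275) in the tube's hole. I'll tug gently to see whether it is latched.

Call:
play_rows --pt "0 0 0 0 0 -0.0015 1" --pt "0 0 0 0 0 -0.0015 1" --pt "0 0 0 0 0 -0.0015 1"

```text
time: 27.2
eef_pos: [619.6, 104.2, 169.3]
ee_rot: [[0.045, 0.999, -0.0], [0.999, -0.045, -0.0], [-0.0, -0.0, -1.0]]
contact_force: [8.3, 1.1, -11.4]
finger_gap: 46.0
```

Call:
play_rows --pt "0 0 0 0 0 0.0015 1" --pt "0 0 0 0 0 0.003 1" --pt "0 0 0 0 0 0.003 1" --pt "0 0 0 0 0 0.003 1"

```text
time: 27.6
eef_pos: [619.6, 104.3, 168.8]
ee_rot: [[0.045, 0.999, 0.002], [0.999, -0.045, 0.0], [0.0, 0.002, -1.0]]
contact_force: [7.0, 0.4, -4.0]
finger_gap: 45.8
```

Call:
play_rows --pt "0 0 0 0 0 0.0015 1" --pt "0 0 0 0 0 0.0025 1" --pt "0 0 0 0 0 0.0025 1"

```text
time: 27.9
eef_pos: [619.7, 104.3, 167.4]
ee_rot: [[0.044, 0.999, 0.003], [0.999, -0.044, 0.0], [0.0, 0.003, -1.0]]
contact_force: [5.9, 1.1, 1.6]
finger_gap: 45.5
```

Call:
play_rows --pt "0 0 0 0 0 0.001 1" --pt "0 0 0 0 0 0.002 1" --pt "0 0 0 0 0 0.002 1"

```text
time: 28.2
eef_pos: [619.7, 104.2, 166.8]
ee_rot: [[0.045, 0.999, 0.004], [0.999, -0.045, 0.0], [0.001, 0.004, -1.0]]
contact_force: [3.7, 0.9, 6.1]
finger_gap: 45.6
```

It resists in both directions, so it is latched, centred at about TCP 168. Unload and release.

Call:
play_rows --pt "0 0 0 0 0 -0.0015 1" --pt "0 0 0 0 0 -0.003 1" --pt "0 0 0 0 0 -0.003 1" --pt "0 0 0 0 0 -0.003 0.3" --pt "0 0 0 0 0 -0.003 0" --pt "0 0 0 0 0 -0.003 0" --pt "0 0 0 0 0 -0.003 0" --pt "0 0 0 0 0 -0.003 0" --pt "0 0 0 0 0 -0.04 0" --pt "0 0 0 0 0 -0.08 0" --pt "0 0 0 0 0 -0.08 0" --pt "0 0 0 0 0 -0.08 0" --grip_force 40

```text
time: 29.4
eef_pos: [619.4, 104.2, 246.1]
ee_rot: [[0.044, 0.999, 0.003], [0.999, -0.044, 0.0], [0.001, 0.003, -1.0]]
contact_force: [-0.0, 1.4, -0.4]
finger_gap: 85.7
```

Run:
```python
from h import *
go((424,5,250,-2),(424,5,120,-2))
s=capture('scene'); t=capture('top')
a=cv2.resize(s['pixels'][220:290,345:405],None,fx=5,fy=5,interpolation=cv2.INTER_CUBIC)
b=cv2.resize(t['pixels'][175:300,265:415],(420,350),interpolation=cv2.INTER_CUBIC)
save('s6',np.hstack([a,b]))
```

```text
t 29.4 tcp [619.4 104.2 246.1] phi -2.55 gap 85.7 F [-0.   1.4 -0.4]
   (424, 5, 250, -2) -> [0.19, -0.03, -0.55] [-0.1078, -0.1907, -0.0045]
   (424, 5, 120, -2) -> [0.19, -0.03, -0.55] [-0.1079, -0.1912, 0.1255]
```

View pics/s6.png

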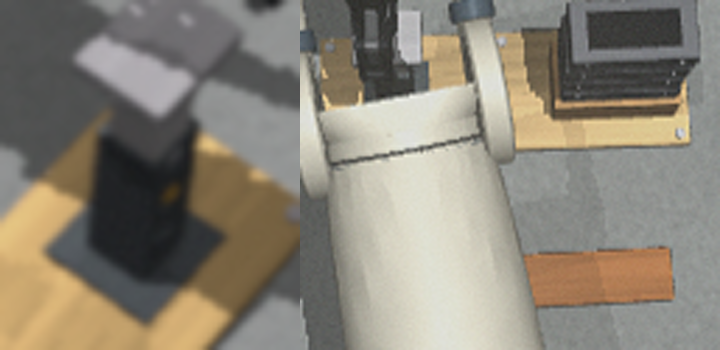

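Call:
play_rows --pt "0 0 0 -0.012 -0.022 0 0" --pt "0 0 0 -0.03 -0.053 0 0" --pt "0 0 0 -0.05 -0.088 0 0" --pt "0 0 0 -0.07 -0.123 0.01 0" --pt "0 0 0 -0.088 -0.156 0.03 0" --pt "0 0 0 -0.104 -0.184 0.06 0" --pt "0 0 0 -0.108 -0.191 0.09 0" --pt "0 0 0 -0.108 -0.191 0.11 0" --pt "0 0 0 -0.108 -0.191 0.11 0" --pt "0 0 0 -0.108 -0.191 0.11 0" --pt "0 0 0 -0.108 -0.191 0.11 0"

```text
time: 30.6
eef_pos: [423.8, 4.9, 135.3]
ee_rot: [[0.044, 0.999, 0.001], [0.999, -0.044, -0.0], [-0.0, 0.001, -1.0]]
contact_force: [-0.2, 0.9, -0.1]
finger_gap: 85.2
```

Run:
```python
from h import *
go((424,5,20,-1.7))
c,T=wristT(); t=capture('top')
p=c['pixels'].copy()
b=cv2.resize(t['pixels'][150:330,240:440],(440,396),interpolation=cv2.INTER_CUBIC)
for s in (-1,1):
  for w in (-25,25):
    a=np.radians(91.7-180+180-3.4) if 0 else np.radians(88.3)
    q=[424+s*149*np.cos(a)+w*np.sin(a),5.4+s*149*np.sin(a)-w*np.cos(a),18]
    u=proj(c,q,T).round(); print(u)
    if 0<=u[0]<640 and 0<=u[1]<480: cv2.circle(p,(int(u[0]),int(u[1])),3,(0,0,255),-1)
pp=cv2.resize(p,(352,264)); pp=np.vstack([pp,np.zeros((132,352,3),np.uint8)])
save('w7',np.hstack([pp,b]))
cv2.imwrite('pics/w7full.png',p[:,:,::-1])
```

```text
t 30.6 tcp [423.8   4.9 135.3] phi -2.53 gap 85.2 F [-0.2  0.9 -0.1]
   (424, 5, 20, -1.7) -> [0.07, 0.0, -0.83] [0.0001, 0.0, 0.1153]
[287. 421.]
[354. 420.]
[266. -39.]
[361. -40.]
```

View pics/w7.png

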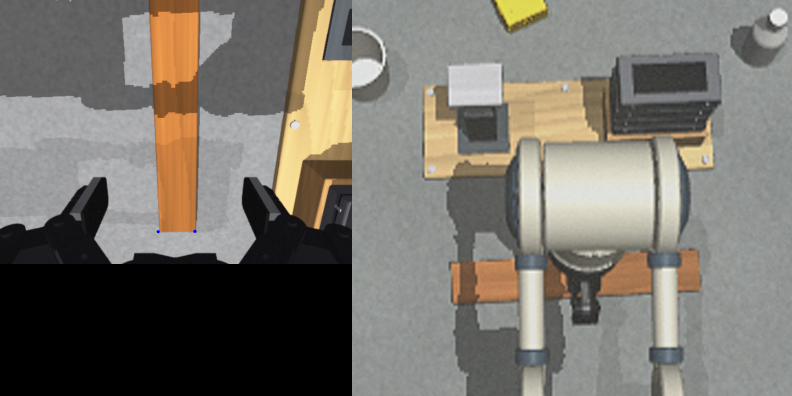

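The board's end coincides with the projected dots at (158,231) and (195,231), so it has not moved. Grasping it.

Call:
play_rows --pt "0 0 -0.8 0 0 0.04 0" --pt "0 0 -0.8 0 0 0.08 0" --pt "0 0 -0.8 0 0 0.115 0" --pt "0 0 -0.8 0 0 0.132 0" --pt "0 0 -0.8 0 0 0.132 0" --pt "0 0 -0.8 0 0 0.132 1" --pt "0 0 -0.8 0 0 0.132 1" --pt "0 0 -0.8 0 0 0.132 1" --pt "0 0 -0.8 0 0 0.132 1" --pt "0 0 -0.8 0 0 0.132 1" --pt "0 0 -0.8 0 0 0.132 1" --grip_force 60

```text
time: 31.8
eef_pos: [425.1, 4.7, 4.8]
ee_rot: [[0.03, 1.0, 0.005], [1.0, -0.03, -0.0], [-0.0, 0.005, -1.0]]
contact_force: [0.8, -0.4, 6.2]
finger_gap: 47.8
```

```bash
python3 -c "
from h import *
go((424,5,240,-1.7),(614,-1.5,240,-2.6),(614,-1.5,193,-2.6))"
```

```text
t 31.8 tcp [425.1   4.7   4.8] phi -1.75 gap 47.8 F [ 0.8 -0.4  6.2]
   (424, 5, 240, -1.7) -> [0.27, 0.01, -0.05] [0.0003, 0.0, -0.2352]
   (614, -1.5, 240, -2.6) -> [0.27, 0.01, 0.85] [-0.0004, 0.1901, -0.2343]
   (614, -1.5, 193, -2.6) -> [0.27, 0.01, 0.85] [-0.0004, 0.1899, -0.1873]
```

Call:
play_rows --pt "0 0 0 0 0 -0.03 1" --pt "0 0 0 0 0 -0.07 1" --pt "0 0 0 0 0 -0.11 1" --pt "0 0 0 0 0 -0.15 1" --pt "0 0 0 0 0 -0.19 1" --pt "0 0 0 0 0 -0.22 1" --pt "0 0 0 0 0.01 -0.235 1" --pt "0 0 0.8 0 0.035 -0.235 1" --pt "0 0 0.8 0 0.065 -0.235 1" --pt "0 0 0.8 0 0.095 -0.235 1" --pt "0 0 0.8 0 0.125 -0.235 1" --pt "0 0 0.8 0 0.155 -0.235 1"

```text
time: 33.0
eef_pos: [579.3, 0.0, 237.3]
ee_rot: [[0.044, 0.999, -0.0], [0.999, -0.044, 0.0], [-0.0, -0.0, -1.0]]
contact_force: [0.4, 0.6, -1.4]
finger_gap: 48.6
```

Call:
play_rows --pt "0 0 0 0 0.02 0 1" --pt "0 0 0 0 0.033 0 1" --pt "0 0 0 0 0.035 0 1" --pt "0 0 0 0 0.035 0.02 1" --pt "0 0 0 0 0.035 0.03 1" --pt "0 0 0 0 0.035 0.03 1" --pt "0 0 0 0 0.035 0.03 1" --pt "0 0 0 0 0.035 0.03 1"

```text
time: 33.8
eef_pos: [613.2, -1.5, 208.5]
ee_rot: [[0.044, 0.999, 0.002], [0.999, -0.044, -0.0], [-0.0, 0.002, -1.0]]
contact_force: [-0.6, 0.6, -2.0]
finger_gap: 47.9
```

Run:
```python
from h import *
go((614.2,-1.5,193,-2.6))
s=capture('scene'); t=capture('top')
save('s8',np.hstack([cv2.resize(s['pixels'][170:380,250:430],(420,490)),cv2.resize(t['pixels'][150:330,265:415],(380,456))[:490] if 0 else cv2.resize(t['pixels'][150:324,265:400],(380,490))]))
```

```text
t 33.8 tcp [613.2  -1.5 208.5] phi -2.55 gap 47.9 F [-0.6  0.6 -2. ]
   (614.2, -1.5, 193, -2.6) -> [0.09, 0.0, 0.05] [0.0001, 0.001, 0.0155]
```

View pics/s8.png

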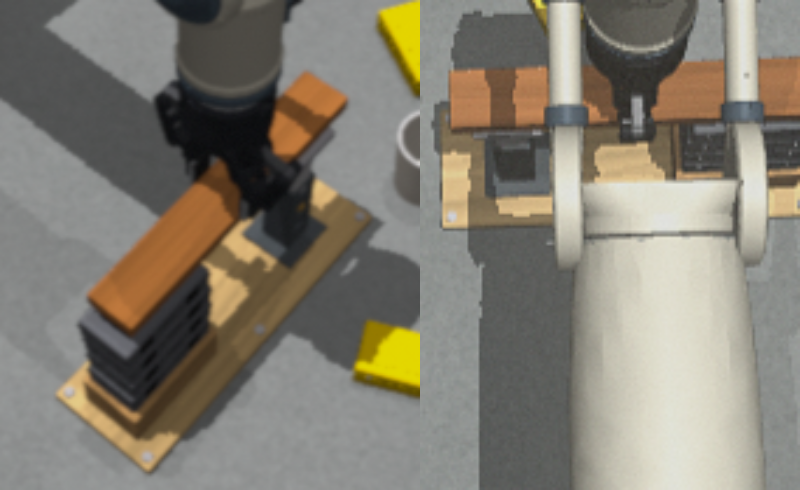

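The board is over both supports, level. Lowering.

Call:
play_rows --pt "0 0 0 0 0.001 0.004 1" --pt "0 0 0 0 0.001 0.008 1" --pt "0 0 0 0 0.001 0.012 1" --pt "0 0 0 0 0.001 0.0145 1" --pt "0 0 0 0 0.001 0.0145 1" --pt "0 0 0 0 0.001 0.0145 1"

```text
time: 34.5
eef_pos: [614.1, -1.5, 192.8]
ee_rot: [[0.044, 0.999, -0.0], [0.999, -0.044, 0.0], [0.0, -0.0, -1.0]]
contact_force: [-1.5, -0.2, 0.1]
finger_gap: 48.2
```

Call:
play_rows --pt "0 0 0 0 0 0.001 1" --pt "0 0 0 0 0 0.001 1" --pt "0 0 0 0 0 0.001 1"

```text
time: 34.8
eef_pos: [614.2, -1.5, 192.7]
ee_rot: [[0.044, 0.999, 0.001], [0.999, -0.044, -0.0], [0.0, 0.001, -1.0]]
contact_force: [-3.0, 0.3, 4.4]
finger_gap: 48.4
```

Call:
play_rows --pt "0 0 0 0 0 -0.001 0.6" --pt "0 0 0 0 0 -0.001 0.3" --pt "0 0 0 0 0 -0.001 0" --pt "0 0 0 0 0 -0.001 0" --pt "0 0 0 0 0 -0.001 0" --pt "0 0 0 0 0 -0.03 0" --pt "0 0 0 0 0 -0.06 0" --pt "0 0 0 0 0 -0.09 0" --pt "0 0 0 0 0 -0.09 0"

```text
time: 35.7
eef_pos: [615.2, -1.6, 287.7]
ee_rot: [[0.044, 0.999, 0.009], [0.999, -0.044, -0.001], [-0.0, 0.009, -1.0]]
contact_force: [0.6, -1.0, 0.9]
finger_gap: 85.2
```

Call:
play_rows --pt "0 0 0 0 -0.04 0 0" --pt "0 0 0 0 -0.08 0 0" --pt "0 0 0 0 -0.12 0 0" --pt "0 0 0 0 -0.16 0 0" --pt "0 0 0 0.04 -0.2 0 0" --pt "0 0 0 0.08 -0.2 0 0" --pt "0 0 0 0.12 -0.2 0 0" --pt "0 0 0 0.16 -0.2 0 0" --pt "0 0 0 0.2 -0.2 0 0" --pt "0 0 0 0.24 -0.2 0 0" --pt "0 0 0 0.28 -0.2 0 0" --pt "0 0 0 0.28 -0.2 0 0"

```text
time: 36.9
eef_pos: [426.0, 290.8, 279.5]
ee_rot: [[0.04, 0.999, -0.003], [0.999, -0.04, -0.0], [-0.0, -0.003, -1.0]]
contact_force: [-0.8, -0.7, -1.1]
finger_gap: 85.4
```

Run:
```python
from h import *
import pickle
go()
s=capture('scene'); t=capture('top'); pickle.dump((s,t),open('fin.pkl','wb'))
save('s9',np.hstack([cv2.resize(s['pixels'][170:380,250:430],(420,490)),cv2.resize(t['pixels'],(380,285))[:,:] if 0 else np.vstack([cv2.resize(t['pixels'],(380,285)),cv2.resize(t['pixels'][175:255,265:413],(380,205))])]))
```

```text
t 36.9 tcp [426.  290.8 279.5] phi -2.27 gap 85.4 F [-0.8 -0.7 -1.1]
```

View pics/s9.png

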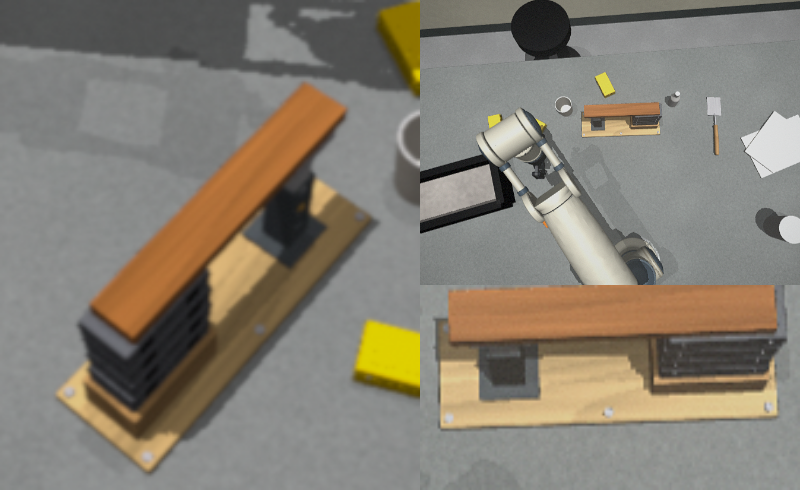

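```bash
python3 -c "
from h import *
print(workorder.finish_job())"
```

```text
the job is handed in; nothing more can be done
None
```

The job is handed in. All four grey cases stand in one column on the seat block, the prop is raised to its second hole (0.054), and the board lies across the column and the prop head. It took about 37 s of robot time.

**Checks that passed**
- **Prop latch:** the prop resisted small moves both up and down, about the expected height (about 54 mm above its bottom stop). The brass button shows in its hole.
- **Board:** it met resistance at TCP 192.7 mm against the 192.8 mm expected. In the last pictures it looks level and rests on both supports.
- **Bystanders:** the cup, glue bottle, trowel and the yellow cases look undisturbed. The arm hides the orange case in the last picture, but it was never handled.

**Disagreement and limits**
- The top and wrist cameras differed by about 2.5 mm on the rig's x position. I used a value in between, so the column should be within about 2 mm of centre.
- The button's exact travel was judged by force and by picture only.

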